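# Slide the soap mould into the gap between tub and bottle caddy

## Robot

A 7-joint arm with a two-finger parallel gripper is mounted at the origin on the work surface. World frame = base frame: x ahead of the robot, y to its left, z up, the work surface at z = 0. Lengths are in m, angles in rad, forces in N, time in s.
With the tool pointing down it reaches from about 0.425 to 0.8 m from the base axis. Payload 8.3 kg.
Tool frame: the origin (TCP) lies on the mounting face of the last link; the fingertips stand 173 mm ahead of it and the grasp point (between the pads) lies 155 mm ahead of it; y points along the fingers, x is the direction in which the jaws open and shut, and the axes are right-handed (so a half turn about y gives the same grasp; the last joint's range is limited). The gripper opens to 85 mm and grips with 20 to 120 N. Pads are 22 mm wide; open, the fingers measure 114 mm over their backs; the gripper's body (76 mm by 85 mm) begins 54 mm behind the grasp point. The pads swing forward as they close: fully open they stand 13 mm farther back than shut.
Start: joints at [-1.241, 0.383, 0.016, 1.37, -0.006, 1.388, -0.046], TCP at [0.239, 0.577, 0.405] pointing down, gripper open.
Joint ranges: [-2.95, 2.95], [-0.25, 2.06], [-1.52, 1.56], [0.18, 2.33], [-1.44, 4.58], [0.02, 2.06], [-3.01, 3.01]. Speed limits (rad/s): [2.39, 2.39, 3.01, 3.01, 3.14, 3.14, 3.14].

## Interface

Orientations are given as a 3x3 rotation matrix whose columns are the frame's x, y, z axes.
In Python, from cell import bot, cams gives the robot as it stands.
- The arm moves only by the shell command python3 -m pendant 'ROWS'. ROWS is a JSON object of lists of equal length, an entry for each row: "fingers": the opening in per cent of the stroke, from 0 (shut) to 100 (fully open); "linear": the shift along the tool's x, y, z in cm, a list of three; "spin": the turn about the tool's y in degrees. A call has 1 to 10 rows; each row shifts and turns the commanded pose from where the row before left it, along the tool's axes as they then stand; what a row does not reach is not made up. A row lasts 1/10 s, in which the tool goes at most 50 mm and 8.59 degrees, less where a joint would pass 70% of its speed; a pose out of reach is approached as far as the arm can. A call with a gripper value outside its range is refused whole. The fingers move at their own pace and stop on an object; the grip force is fixed at half the most. Time passes only in rows, so rows that do not move let the fingers close. It gives the time, the measured TCP pose, the force and the opening at its end, in the units of the state.
- bot.sense(): the state, without advancing time (a new reading comes with each control period).
- cams.capture(name): name is "scene" or "top" or "wrist"; returns the picture (384x512x3 uint8, red, green, blue); there is no depth.
- cams.camera_model(name): a dict with "fx", "fy", "cx", "cy" (pixels), "k1" (the pictures are not rectified: a ray, as slopes to the right and down, at radius r is drawn at 1 + k1 r^2 times it, then the intrinsics apply), "world_from_camera" (4x4, takes a point from camera to world coordinates). Camera axes: x right, y up, looking along -z (the intrinsics and any distortion apply to the point x, -y, -z); pixel columns grow to the right and rows downward; lengths in m; the calibration is good to about 2 mm. A picture is of the moment at which its call begins: read the wrist's pose just before it. camera_model takes no time and is no camera call; for the wrist camera it gives the pose at the moment of the call.
- bot.close_job(): hands the job in, once; it reports no verdict.
The state is a dict: "time": time; "joint_pos": joint angles; "qd": joint speeds; "tau": joint torques, N m; "ee_pos": TCP position; "tcp_rot": TCP orientation; "wrist_force": force on the tool from outside, world axes, zero at the start; "moment": the same for the moment, N m; "finger_gap": opening from 0.0 (shut) to 1.0 (fully open).
Only numpy, scipy, OpenCV 4.12 (cv2) and the standard library are available. Lean on these libraries where they do the work, as an engineer would, in place of code of your own. Each camera call takes 0.05 s, during which the arm holds its last target. There are 200 camera calls.

## Task

Slide the rectangular lidded wooden soap mould across the table, without lifting or tipping it, round and into the gap between the lidded white tub and the caddy of small amber bottles, until it rests in the middle of the sheet of white card lying in that gap, square with the card's edges. Neither the mould nor the robot may touch the tub or the caddy; the round wooden mould is not the one wanted.

Things in the scene. Friction and masses are not known exactly. Their poses are not given: they have to be found in the camera images.
- mould: Closed rectangular wooden soap mould, loose: plain block 90 mm (its x) by 120 mm (its y), 50 mm high, about 0.6 kg, nothing to grip on top; slides at 2 to 8 N. Origin: centre of its underside, z up. Starts left or right, nearer the robot than tub and caddy, its length left-right within 15 degrees. A round mould (102 mm across, 50 mm high), not wanted, stands on the other side.
- card: Flat sheet of white card fixed to the table in the gap between tub and caddy, which is open towards the robot: 150 mm (its x, away from the robot) by 180 mm (its y, left-right), 1 mm thick, no hindrance to sliding. Origin at its centre, z up. The mould must end on its centre, 90 mm side along the card's x, 120 mm side along its y.
- tub: Round white plastic tub with lid, fixed: 120 mm across at its widest, 75 mm high. Stands left or right of the card (caddy on the other side), its centre 160 to 175 mm sideways of the card's centre and 0 to 30 mm farther from the robot. Origin: centre of its underside. Not to be touched.
- caddy: Square grey plastic caddy with eight small amber bottles with black caps, fixed: 110 by 110 mm, 75 mm high to the caps. Stands beside the card opposite the tub, its centre 160 to 175 mm sideways of the card's centre and 0 to 30 mm farther from the robot. Origin: centre of its underside. Not to be touched.
Things that resemble listed ones, but are neither listed nor needed, are in the scene too. What is shaped like the mould but green, purple or turquoise is not meant.

How it is judged:
By the outcome, as a careful person would: the job done as asked, in the order asked, and still so for the second after the job is handed in, with the robot touching nothing.
It also fails if it takes over 64 s, if anything falls off the work surface, if the arm or the gripper's body presses on something with over 40 N, if the wrist force passes 120 N, or if a joint passes its speed limit or range.

## Working session

There is one attempt and no reset: what is moved stays moved. The work goes in short steps, Python scripts to look and compute and a shell command to move; the robot and the scene stay as the last step left them, time stands still between calls to the robot, and variables do not carry over. Pictures are saved under pics/ and viewed, about 8 in all and at most 12, crops included, and the job is handed in when it is done.

```bash
mkdir -p pics; ls
python3 - <<'E'
from cell import bot,cams
import cv2,numpy as np
s=bot.sense();print({k:np.round(v,3).tolist() for k,v in s.items()})
for n in("scene","top"):
    im=cams.capture(n);np.save(f"pics/{n}0.npy",im);cv2.imwrite(f"pics/{n}0.png",im[:,:,::-1])
    m=cams.camera_model(n);print({k:np.round(v,3).tolist() for k,v in m.items()})
E
```

```text
pics
{'time': 0.0, 'joint_pos': [-1.241, 0.384, 0.016, 1.371, -0.006, 1.388, -0.047], 'qd': [-0.002, -0.001, -0.0, 0.001, -0.002, -0.001, -0.0], 'tau': [0.001, -62.761, 0.845, -37.183, 0.016, 0.014, -0.0], 'ee_pos': [0.239, 0.577, 0.404], 'tcp_rot': [[0.383, -0.001, -0.924], [0.924, -0.002, 0.383], [-0.002, -1.0, -0.0]], 'wrist_force': [0.079, 0.316, -0.257], 'moment': [0.034, 0.014, -0.034], 'finger_gap': 1.005}
{'fx': 493.271, 'fy': 493.271, 'cx': 256.1, 'cy': 188.064, 'k1': -0.163, 'world_from_camera': [[-0.25, -0.792, 0.557, 1.199], [0.968, -0.197, 0.154, 0.112], [-0.012, 0.578, 0.816, 1.08], [0.0, 0.0, 0.0, 1.0]]}
{'fx': 453.95, 'fy': 453.95, 'cx': 258.768, 'cy': 193.658, 'k1': -0.097, 'world_from_camera': [[0.028, 0.994, -0.103, 0.362], [-0.999, 0.027, -0.017, -0.11], [-0.014, 0.104, 0.995, 1.417], [0.0, 0.0, 0.0, 1.0]]}
```

View pics/top0.png

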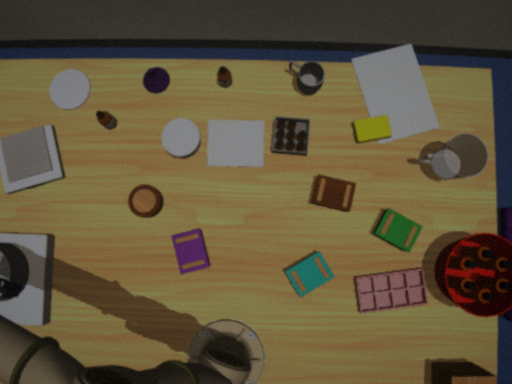

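View pics/scene0.png

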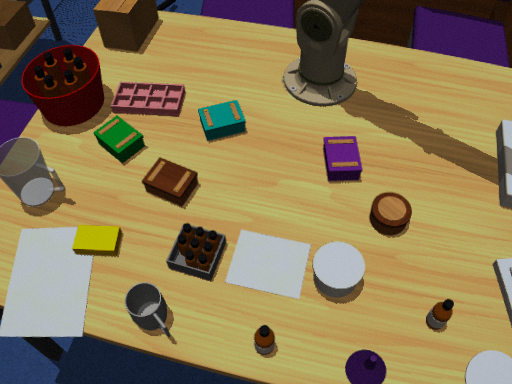

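The top view (x up, y left) shows the brown rectangular mould at (333,193), the card at (236,143), the tub at (181,138), the caddy at (291,136) and the round mould at (145,201). The scene view agrees: mould (170,180), card (268,263), caddy (197,250), tub (338,268).

```bash
cat > h.py <<'E'
import numpy as np,cv2
from cell import bot,cams
def ray(name,px,z,M=None):
    m=M or cams.camera_model(name)
    K=np.array([[m["fx"],0,m["cx"]],[0,m["fy"],m["cy"]],[0,0,1]])
    u=cv2.undistortPoints(np.float64(px).reshape(-1,1,2),K,np.array([m["k1"],0,0,0.]))[:,0]
    d=np.c_[u[:,0],-u[:,1],-np.ones(len(u))]
    T=np.array(m["world_from_camera"]);d=d@T[:3,:3].T
    return T[:3,3]+d*((z-T[2,3])/d[:,2])[:,None]
def blob(mask,seed):
    mask=cv2.morphologyEx(mask.astype(np.uint8),cv2.MORPH_OPEN,np.ones((3,3)))
    cs,_=cv2.findContours(mask,cv2.RETR_EXTERNAL,cv2.CHAIN_APPROX_NONE)
    return max(cs,key=lambda c:cv2.pointPolygonTest(c,seed,True))[:,0]
def rect(P):
    (c,s,a)=cv2.minAreaRect((P[:,:2]*1000).astype(np.float32));return np.round(c,1),np.round(s,1),round(a,1)
E
python3 - <<'E'
from h import *
seeds={"top":dict(card=(236,143),tub=(181,136),mould=(333,193),caddy=(291,136)),"scene":dict(card=(268,263),tub=(338,262),mould=(170,178),caddy=(197,245))}
for n in("top","scene"):
    im=np.load(f"pics/{n}0.npy");hsv=cv2.cvtColor(im,cv2.COLOR_RGB2HSV);H,S,V=[hsv[:,:,i].astype(int) for i in range(3)]
    for k,(x,y) in seeds[n].items(): print(n,k,hsv[y,x])
    white=(S<60)&(V>(110 if n=="top" else 150))
    for k,z in(("card",.001),("tub",.075)):
        c=blob(white,seeds[n][k]);P=ray(n,c,z);print(n,k,len(c),rect(P), np.round(cv2.minEnclosingCircle((P[:,:2]*1000).astype(np.float32))[0]))
    o=im.copy()
    cv2.drawContours(o,[blob(white,seeds[n]["card"])[:,None]],-1,(255,0,0),1);cv2.drawContours(o,[blob(white,seeds[n]["tub"])[:,None]],-1,(255,0,0),1)
    x,y=seeds[n]["mould"]; crop=o[y-70:y+50,max(0,x-130):x+180] if n=="scene" else o[100:220,150:370]
    x0,y0=((max(0,x-130),y-70) if n=="scene" else (150,100));print(n,x0,y0,crop.shape)
    cv2.imwrite(f"pics/{n}crop.png",cv2.resize(crop,None,fx=3.5 if n=="top" else 2.5,fy=3.5 if n=="top" else 2.5,interpolation=cv2.INTER_CUBIC)[:,:,::-1])
E
```

```text
top card [100   6 137]
top tub [120  11 140]
top mould [ 10 192  61]
top caddy [ 11 180  34]
top card 199 (array([668.7,  -5.4]), array([149.2, 178.7]), 1.3) [669.  -6.]
top tub 106 (array([669.3, 157.3]), array([115.3, 115.6]), 77.3) [669. 156.]
top 150 100 (120, 220, 3)
scene card [ 71  11 193]
scene tub [104  22 199]
scene mould [ 10 201  76]
scene caddy [150  51   5]
scene card 247 (array([669.2,  -7. ]), array([151.1, 179.9]), 0.3) [669.  -6.]
scene tub 139 (array([670. , 156.2]), array([116.8, 116.4]), 10.9) [671. 156.]
scene 40 108 (120, 310, 3)
```

View pics/topcrop.png

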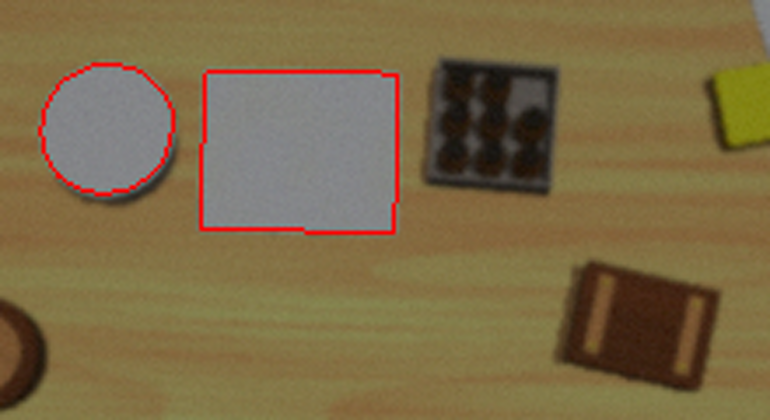

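The outlines fit the card and tub well. In the crop, the mould's top-face corners are near (590,262), (718,291), (698,390) and (565,360), and the caddy spans (425–558, 58–192). Next I measure the mould, the caddy and the card's yaw.

Run:
```python
from h import *
crops=[]
for n,ms,cs in(("top",(333,193),(291,136)),("scene",(170,178),(197,245))):
    im=np.load(f"pics/{n}0.npy");hsv=cv2.cvtColor(im,cv2.COLOR_RGB2HSV);H,S,V=[hsv[:,:,i].astype(int) for i in range(3)]
    lab=cv2.cvtColor(im,cv2.COLOR_RGB2LAB).astype(int)
    wood=np.median(V[100:250,150:350]);print(n,"woodV",wood)
    o=im.copy()
    dark=cv2.morphologyEx((V<.7*wood).astype(np.uint8),cv2.MORPH_CLOSE,np.ones((9,9)))
    for seed,z in((ms,.05),(ms,.0),(cs,.075),(cs,.03),(cs,0)):
        c=blob(dark,seed);print(n,seed,z,rect(ray(n,c,z)));cv2.drawContours(o,[c[:,None]],-1,(0,255,0),1)
    white=(S<60)&(V>(110 if n=="top" else 150))
    c=blob(white,(236,143) if n=="top" else (268,263));P=ray(n,c,.001)[:,:2]-[.669,-.006]
    for lab_,i,s in(("x+",0,1),("x-",0,-1),("y+",1,1),("y-",1,-1)):
        L=(.075,.09)[i];m=(abs(P[:,i]*s-L)<.008)&(abs(P[:,1-i])<(.09,.075)[i]-.015)
        f=np.polyfit(P[m,1-i],P[m,i],1);print(lab_,"off mm",round(f[1]*1000,1),"slope deg",round(np.degrees(f[0])*(1 if i else -1),2))
    x,y=ms; crops.append(cv2.resize(o[y-70:y+50,x-80:x+80],None,fx=2.5*2,fy=5,interpolation=cv2.INTER_CUBIC)[:,:,::-1])
cv2.imwrite("pics/m.png",cv2.resize(np.vstack(crops),None,fx=.5,fy=.5))
```

```text
top woodV 131.0
top (333, 193) 0.05 (array([ 511.3, -307.8]), array([128.1,  93.2]), 78.2)
top (333, 193) 0.0 (array([ 516.8, -315.1]), array([132.8,  96.7]), 78.2)
top (291, 136) 0.075 (array([ 678.8, -176.1]), array([109.2, 113.2]), 86.9)
top (291, 136) 0.03 (array([ 689.5, -178.3]), array([112.8, 117. ]), 86.9)
top (291, 136) 0 (array([ 696.6, -179.8]), array([115.3, 119.6]), 86.9)
x+ off mm 74.3 slope deg 1.14
x- off mm -73.2 slope deg -0.35
y+ off mm 88.5 slope deg 0.16
y- off mm -88.1 slope deg 0.55
scene woodV 186.0
scene (170, 178) 0.05 (array([ 529.1, -301.7]), array([149.6, 113.6]), 77.6)
scene (170, 178) 0.0 (array([ 496.6, -321.8]), array([156.8, 119.1]), 77.6)
scene (197, 245) 0.075 (array([ 716.9, -164.1]), array([121.6, 126.6]), 86.6)
scene (197, 245) 0.03 (array([ 695.3, -176.5]), array([127.1, 132.2]), 86.6)
scene (197, 245) 0 (array([ 681. , -184.7]), array([130.7, 136. ]), 86.6)
x+ off mm 74.2 slope deg 0.1
x- off mm -74.0 slope deg 0.24
y+ off mm 87.5 slope deg -0.01
y- off mm -89.7 slope deg 0.29
```

View pics/m.png

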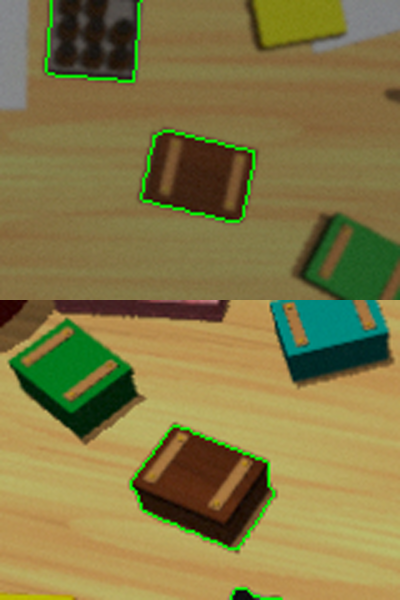

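Working values, all in metres: card at (0.669, −0.006) with yaw about 0.3°, and mould at about (0.512, −0.311) with yaw −11.8°. The caddy is at about (0.683, −0.176) and the tub at (0.670, 0.157). The tool's y axis points down, so spin is yaw. The plan is to push the 90 mm face towards +y, then the 120 mm face towards +x. I start by turning the jaw axis along the mould's x.

```bash
cat > go.py <<'E'
import sys;from h import *
# go.py x y z ang : shift needed in tool cm, spin needed deg (jaw axis angle)
s=bot.sense();R=np.array(s["tcp_rot"]);p=np.array(s["ee_pos"]);a=np.degrees(np.arctan2(R[1,0],R[0,0]))
t=np.array([float(v) for v in sys.argv[1:4]]);A=float(sys.argv[4])
print("t",round(s["time"],2),"p",np.round(p,4),"ang",round(a,2),"tilt",np.round(R[2],3),"F",np.round(s["wrist_force"],1),"gap",round(s["finger_gap"],2))
c=np.radians(A);R2=np.array([[np.cos(c),0,np.sin(c)*-1*-1],[np.sin(c),0,-np.cos(c)],[0,-1,0]]);R2[:,2]=np.cross(R2[:,0],R2[:,1])
print("shift cm at present yaw",np.round(R.T@(t-p)*100,2),"at target yaw",np.round(R2.T@(t-p)*100,2),"spin",round((a-A+180)%360-180,2))
E
python3 -m pendant '{"fingers":[60,60,60,60,60,60,60,60,60,60],"linear":[[0,0,0],[0,0,0],[0,0,0],[0,0,0],[0,0,0],[0,0,0],[0,0,0],[0,0,0],[0,0,0],[0,0,0]],"spin":[8.5,8.5,8.5,8.5,8.5,8.5,8.5,8.5,8.5,2.8]}'
python3 go.py 0.56 0.1 0.3 -11.8; python3 go.py 0.4936 -0.399 0.3 -11.8
```

```text
time: 1.1
ee_pos: [0.2391, 0.5774, 0.4041]
tcp_rot: [[0.978, -0.0, 0.21], [-0.21, -0.001, 0.978], [-0.0, -1.0, -0.001]]
wrist_force: [0.6, 0.1, -0.1]
finger_gap: 0.599
t 1.1 p [0.2391 0.5774 0.4041] ang -12.12 tilt [-0.    -1.    -0.001] F [ 0.6  0.1 -0.1] gap 0.6
shift cm at present yaw [ 41.4   10.45 -39.92] at target yaw [ 41.18  10.41 -40.16] spin -0.32
t 1.1 p [0.2391 0.5774 0.4041] ang -12.12 tilt [-0.    -1.    -0.001] F [ 0.6  0.1 -0.1] gap 0.6
shift cm at present yaw [ 45.39  10.5  -90.11] at target yaw [ 44.88  10.41 -90.37] spin -0.32
```

```bash
python3 -m pendant '{"fingers":[60,60,60,60,60,60,60,60,60,60],"linear":[[2.8,0.7,-2.7],[2.8,0.7,-2.7],[2.8,0.7,-2.7],[2.8,0.7,-2.7],[2.8,0.7,-2.7],[2.8,0.7,-2.7],[2.8,0.7,-2.7],[2.8,0.7,-2.7],[2.8,0.7,-2.7],[2.8,0.7,-2.7]],"spin":[0,0,0,0,0,0,0,0,0,0]}' >/dev/null
python3 -m pendant '{"fingers":[60,60,60,60,60],"linear":[[2.8,0.7,-2.7],[2.8,0.7,-2.7],[2.8,0.7,-2.7],[2.8,0.7,-2.7],[2.8,0.7,-2.7]],"spin":[0,0,0,0,0]}' >/dev/null
python3 go.py 0.4936 -0.399 0.3 -11.8
```

```text
t 2.6 p [0.568  0.0938 0.2991] ang -11.78 tilt [-0.001 -1.    -0.   ] F [ 1.2  1.2 -0.2] gap 0.6
shift cm at present yaw [  2.78  -0.08 -49.76] at target yaw [  2.8   -0.09 -49.76] spin 0.02
```

```bash
python3 -m pendant '{"fingers":[60,60,60,60,60,60,60,60,60,60],"linear":[[0.2,0,-4],[0.2,0,-4],[0.2,0,-4],[0.2,0,-4],[0.2,0,-4],[0.2,0,-4],[0.2,0,-4],[0.2,0,-4],[0.2,0,-4],[0.2,0,-4]],"spin":[0,0,0,0,0,0,0,0,0,0]}' >/dev/null
python3 -m pendant '{"fingers":[60,60,60,60],"linear":[[0.3,0,-3],[0.3,0,-3],[0.2,0,-3],[0,0,-1]],"spin":[0,0,0,0]}' >/dev/null
python3 -m pendant '{"fingers":[60,60],"linear":[[0,0,0],[0,0,0]],"spin":[0,0]}' >/dev/null
python3 go.py 0.4936 -0.399 0.185 -11.8
python3 - <<'E'
from h import *
im=cams.capture("wrist");cv2.imwrite("pics/w1.png",im[:,:,::-1])
im=cams.capture("top");np.save("pics/top1.npy",im)
E
```

```text
t 4.2 p [ 0.4931 -0.399   0.2992] ang -11.76 tilt [-0.001 -1.     0.001] F [-1.3  0.5  0.4] gap 0.6
shift cm at present yaw [ 0.06 11.42  0.  ] at target yaw [5.000e-02 1.142e+01 1.000e-02] spin 0.04
```

View pics/w1.png

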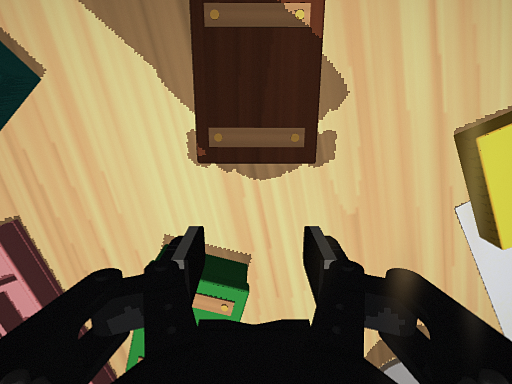

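The mould's near face (bottom edge at about (197–315, 160)) is square to the fingers and centred between them. The green block's edge, (165,240)–(250,262), shows under the left finger, so I check its clearance in numbers.

Run:
```python
from h import *
s=bot.sense();R=np.array(s["tcp_rot"]);p=np.array(s["ee_pos"])
def loc(px,z):
    return np.round((ray("wrist",px,z)-p)@R*1000,0)  # tool coords mm: x jaw, z push
print("green base z0",loc([(165,240),(250,262)],0)[:,[0,2]].tolist(),"green top",loc([(163,278),(250,290)],.05)[:,[0,2]].tolist())
print("mould top near",loc([(197,163),(315,163)],.05)[:,[0,2]].tolist(), "bottom z0",loc([(197,163),(315,163)],0)[:,[0,2]].tolist())
```

```text
green base z0 [[-88.0, -61.0], [-4.0, -85.0]] green top [[-76.0, -72.0], [-3.0, -83.0]]
mould top near [[-42.0, 26.0], [47.0, 26.0]] bottom z0 [[-52.0, 17.0], [57.0, 17.0]]
```

The green block is more than 60 mm behind the tool. The mould's near face is 26 mm ahead and 89 mm wide, as it should be, and off centre by +2.5 mm. I descend with that correction and then advance gently to contact.

```bash
python3 -m pendant '{"fingers":[60,60,60,60,60,60],"linear":[[0.25,3,0],[0,3,0],[0,3,0],[0,2,0],[0,0.9,0],[0,0,0]],"spin":[0,0,0,0,0,0]}' |tail -2
python3 -m pendant '{"fingers":[60,60,60,60,60],"linear":[[0,0,0.5],[0,0,0.5],[0,0,0.5],[0,0,0.3],[0,0,0.3]],"spin":[0,0,0,0,0]}' | tail -2
python3 go.py 0.5 -0.1 0.18 0
```

```text
wrist_force: [-0.6, -0.4, 0.7]
finger_gap: 0.601
wrist_force: [-1.3, -6.4, 1.2]
finger_gap: 0.598
t 5.4 p [ 0.4992 -0.3811  0.1818] ang -11.85 tilt [ 0.002 -1.    -0.003] F [-1.3 -6.4  1.2] gap 0.6
shift cm at present yaw [-5.7   0.09 27.52] at target yaw [ 0.08  0.18 28.11] spin -11.85
```

```bash
python3 -m pendant '{"fingers":[60,60,60,60,60,60,60,60,60,60],"linear":[[0,0,0.5],[0,0,0.8],[0,0,1],[0,0,1],[0,0,1],[0,0,1],[0,0,1],[0,0,1],[0,0,0.8],[0,0,0.5]],"spin":[0,-1.2,-1.3,-1.4,-1.5,-1.5,-1.5,-1.3,-1.2,-1]}' | tail -2
python3 go.py 0.5 -0.075 0.18 0
python3 - <<'E'
from h import *
im=cams.capture("wrist");cv2.imwrite("pics/w2.png",im[:,:,::-1])
E
```

```text
wrist_force: [1.0, -5.6, 1.6]
finger_gap: 0.606
t 6.4 p [ 0.5101 -0.2955  0.1817] ang 0.1 tilt [ 0.002 -1.    -0.002] F [ 1.  -5.6  1.6] gap 0.61
shift cm at present yaw [-0.97  0.12 22.06] at target yaw [-1.01  0.17 22.05] spin 0.1
```

View pics/w2.png

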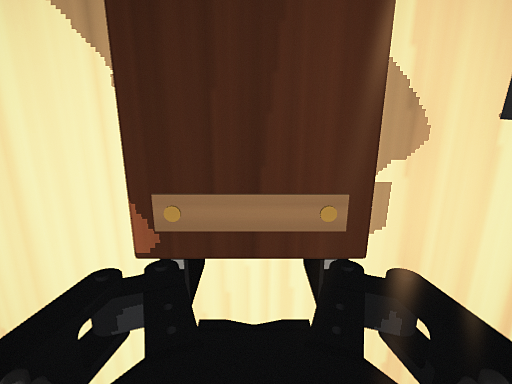

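The near face lies flush against both fingers, with its edge level at row 257 from column 135 to 367, and it is centred. I push the remaining 22 cm towards +y.

```bash
python3 -m pendant '{"fingers":[60,60,60,60,60,60,60,60,60,60],"linear":[[0,0,0.8],[0,0,1.1],[0,0,1.1],[0,0,1.1],[0,0,1.1],[0,0,1.1],[0,0,1.1],[0,0,1.1],[0,0,1.1],[0,0,1.1]],"spin":[0,0,0,0,0,0,0,0,0,0]}' | tail -2
python3 -m pendant '{"fingers":[60,60,60,60,60,60,60,60,60,60],"linear":[[0,0,1.1],[0,0,1.1],[0,0,1.1],[0,0,1.1],[0,0,1.1],[0,0,1.1],[0,0,1.1],[0,0,1.1],[0,0,0.8],[0,0,0.6]],"spin":[0,0,0,0,0,0,0,0,0,0]}' | tail -2
python3 -m pendant '{"fingers":[60,60,60],"linear":[[0,0,0.4],[0,0,0.2],[0,0,0]],"spin":[0,0,0]}' | tail -2
python3 go.py 0.5 -0.075 0.18 0
python3 - <<'E'
from h import *
im=cams.capture("top");np.save("pics/top2.npy",im);cv2.imwrite("pics/top2.png",im[:,:,::-1][60:300,120:440].repeat(2,0).repeat(2,1))
E
```

```text
wrist_force: [0.5, -7.0, 3.5]
finger_gap: 0.606
wrist_force: [-0.5, -8.6, 3.1]
finger_gap: 0.6
wrist_force: [0.1, -6.2, 5.1]
finger_gap: 0.599
t 8.75 p [ 0.5097 -0.0814  0.1816] ang -0.02 tilt [ 0.002 -1.    -0.002] F [ 0.1 -6.2  5.1] gap 0.6
shift cm at present yaw [-0.97  0.16  0.64] at target yaw [-0.97  0.16  0.64] spin -0.02
```

View pics/top2.png

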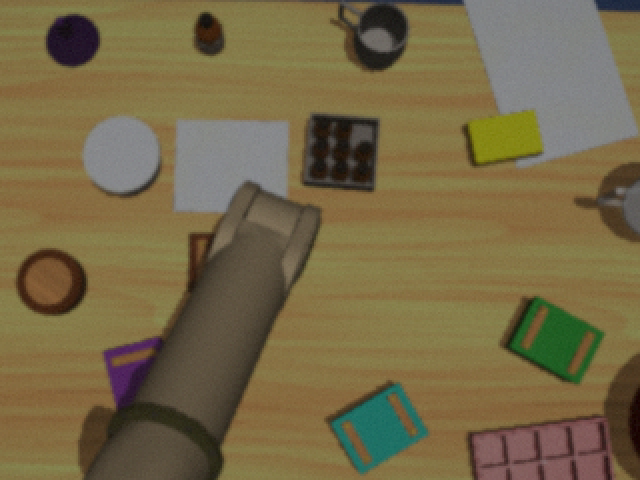

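The arm hides most of the mould. Its left edge shows at crop (190, 235–290), between the tub and the card's left edge. I measure that edge.

Run:
```python
from h import *
im=np.load("pics/top2.npy");V=im.max(2).astype(int)
print(V[180:202:3,208:226])
for z in(0,.05): print(z,np.round(ray("top",[(214.5,190),(216.5,190),(216,177)],z),4).tolist())
```

```text
[[134 136 133 138 134 129  99  75  68  74  86 104 112 111 103  83  53  45]
 [133 137 135 135 135 125 100  77  75  76  90 112 119 115  87  56  48  62]
 [133 132 136 133 135 129  96  72  67  72  95 109 114  91  66  57  72  95]
 [133 133 137 134 134 131 101  72  63  68  92 101  82  71  62  67  72  75]
 [132 132 134 134 136 122  99  72  66  64  72  68  68  63  54  52  60  61]
 [133 137 133 135 132 110  82  65  59  52  61  67  63  56  59  59  62  67]
 [138 134 136 136 132 113  85  66  59  48  55  58  54  55  61  64  67  75]
 [133 140 138 138 128 101  63  45  36  40  45  55  59  64  69  70  73  77]]
0 [[0.5162, 0.054, 0.0], [0.5164, 0.0477, 0.0], [0.5576, 0.0509, 0.0]]
0.05 [[0.5108, 0.0482, 0.05], [0.5109, 0.0421, 0.05], [0.5507, 0.0452, 0.05]]
```

```bash
python3 -m pendant '{"fingers":[60,60,60,60,60,60,60,60],"linear":[[0,0,-1],[0,0,-2],[0,0,-2],[0,-2,0],[0,-3,0],[0,-4,0],[0,-4,0],[0,0,0]],"spin":[0,0,0,0,0,0,0,0]}' >/dev/null
python3 -m pendant '{"fingers":[100,100,100,100,100,100,100,100,100,100],"linear":[[-0.7,0,0],[-0.7,0,0],[-0.7,0,0],[-0.7,0,0],[-0.7,0,0],[-0.7,0,0],[-0.7,0,0],[-0.7,0,0],[-0.7,0,0],[-0.7,0,0]],"spin":[0,0,0,0,0,0,0,0,0,0]}' >/dev/null
python3 -m pendant '{"fingers":[100,100,100,100,100,100,100,100,100,100],"linear":[[0,0,0],[0,0,0],[0,0,0],[0,0,0],[0,0,0],[0,0,0],[0,0,0],[0,0,0],[0,0,0],[0,0,0]],"spin":[8.5,8.5,8.5,8.5,8.5,8.5,8.5,8.5,8.5,8.5]}' >/dev/null
python3 go.py 0.435 -0.006 0.31 -89.7
```

```text
t 11.6 p [ 0.4392 -0.13    0.3107] ang -85.26 tilt [-0. -1.  0.] F [-0.3 -0.5 -0.2] gap 1.0
shift cm at present yaw [-12.39   0.07   0.61] at target yaw [-12.4    0.07  -0.35] spin 4.44
```

```bash
python3 -m pendant '{"fingers":[100,100,100,100,100,100,100,100],"linear":[[0,0,0],[-2,0,0],[-2.5,0,0],[-2.5,0,0],[-2.5,0,0],[-2,0,0],[-0.9,0,0],[0,0,0]],"spin":[4.4,0,0,0,0,0,0,0]}' >/dev/null
python3 go.py 0.435 -0.006 0.18 -89.7
python3 - <<'E'
from h import *
im=cams.capture("wrist");np.save("pics/w3.npy",im);cv2.imwrite("pics/w3.png",im[:,:,::-1])
im=cams.capture("scene");np.save("pics/s3.npy",im)
E
```

```text
t 12.4 p [ 0.4379 -0.0051  0.3107] ang -89.17 tilt [-0. -1. -0.] F [-0.5 -0.2  0.4] gap 1.0
shift cm at present yaw [ 0.08 13.07 -0.29] at target yaw [ 0.08 13.07 -0.29] spin 0.53
```

View pics/w3.png

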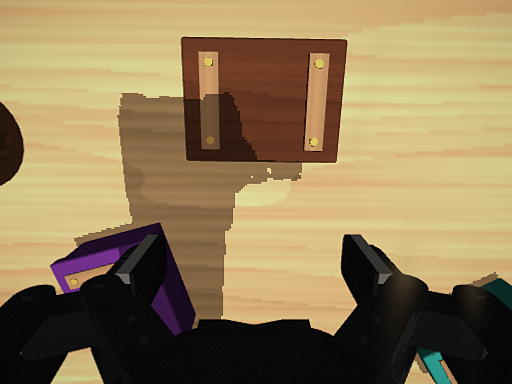

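The mould lies ahead with top-face corners near (181,37), (347,40), (336,162) and (187,160). The purple block's right side, (160,225)–(195,325), comes close to the left finger, so I check both.

Run:
```python
from h import *
C=ray("wrist",[(181,38),(347,40),(336,162),(187,160)],.05);print("mould",np.round(C[:,:2],4).tolist(),rect(C))
print("purple top z.05",np.round(ray("wrist",[(160,225),(186,290)],.05),3).tolist(),"base z0",np.round(ray("wrist",[(160,225),(195,325)],0),3).tolist())
im=np.load("pics/top0.npy");hsv=cv2.cvtColor(im,cv2.COLOR_RGB2HSV)
m=(abs(hsv[:,:,0].astype(int)-138)<15)&(hsv[:,:,1]>90);c=blob(m,(190,250));P=ray("top",c,.05)
print(rect(P),np.round(cv2.boxPoints(cv2.minAreaRect((P[:,:2]*1000).astype(np.float32)))).tolist())
```

```text
mould [[0.5527, 0.0451], [0.5525, -0.073], [0.4646, -0.0725], [0.4651, 0.0453]] (array([508.8, -13.8]), array([118.1,  87.9]), 89.8)
purple top z.05 [[0.41, 0.071, 0.05], [0.347, 0.052, 0.05]] base z0 [[0.389, 0.088, 0.0], [0.267, 0.057, 0.0]]
(array([334.4, 117.1]), array([97.8, 87.2]), 16.3) [[275.0, 145.0], [300.0, 62.0], [394.0, 89.0], [369.0, 173.0]]
```

Taking both views, the mould is at about (0.509, −0.012) with yaw about 0. Its y therefore needs about +6 mm during the push, which is a 2° diagonal, well inside friction. The purple block clears the fingers behind the mould and to its left, and I use 80 % opening for extra margin.

```bash
python3 -m pendant '{"fingers":[80,80,80,80,80,80,80],"linear":[[0.7,0,0],[0,3,0],[0,3,0],[0,3,0],[0,3,0],[0,1,0],[0,0,0]],"spin":[0.4,0,0,0,0,0,0]}' |tail -2
python3 -m pendant '{"fingers":[80,80,80,80,80],"linear":[[0,0,0.5],[0,0,0.5],[0,0,0.4],[0,0,0.3],[0,0,0.3]],"spin":[0,0,0,0,0]}' |tail -2
python3 go.py 0.613 -0.006 0.18 -89.7
```

```text
wrist_force: [-0.2, 0.3, 0.2]
finger_gap: 0.8
wrist_force: [-13.9, -0.5, 11.9]
finger_gap: 0.799
t 13.7 p [ 0.4567 -0.013   0.1807] ang -89.71 tilt [-0.001 -1.    -0.005] F [-13.9  -0.5  11.9] gap 0.8
shift cm at present yaw [-0.62 -0.   15.64] at target yaw [-0.62  0.07 15.64] spin -0.01
```

```bash
python3 -m pendant '{"fingers":[80,80,80,80],"linear":[[-0.02,0,0.5],[-0.03,0,0.6],[-0.03,0,0.7],[-0.03,0,0.7]],"spin":[0,0,0,0]}' |tail -2
python3 go.py 0.613 -0.006 0.18 -89.7
```

```text
wrist_force: [-6.6, -1.1, 2.1]
finger_gap: 0.801
t 14.1 p [ 0.4824 -0.0117  0.1807] ang -89.7 tilt [-0.001 -1.    -0.003] F [-6.6 -1.1  2.1] gap 0.8
shift cm at present yaw [-0.5   0.03 13.07] at target yaw [-0.5   0.07 13.07] spin -0.0
```

```bash
python3 -m pendant '{"fingers":[80,80,80,80,80,80,80,80,80,80],"linear":[[-0.05,0,0.9],[-0.05,0,1.1],[-0.05,0,1.2],[-0.05,0,1.2],[-0.05,0,1.2],[-0.05,0,1.2],[-0.05,0,1.2],[-0.05,0,1.1],[-0.05,0,0.8],[0,0,0.4]],"spin":[0,0,0,0,0,0,0,0,0,0]}' |tail -2
python3 -m pendant '{"fingers":[80,80],"linear":[[0,0,0.2],[0,0,0]],"spin":[0,0]}' |tail -2
python3 go.py 0.613 -0.006 0.18 -89.7
python3 - <<'E'
from h import *
im=cams.capture("scene");np.save("pics/s4.npy",im);cv2.imwrite("pics/s4.png",cv2.resize(im[170:330,160:400],None,fx=3.3,fy=3.3,interpolation=cv2.INTER_CUBIC)[:,:,::-1])
E
```

```text
wrist_force: [-9.7, 0.5, 7.4]
finger_gap: 0.804
wrist_force: [-5.0, -1.0, 1.3]
finger_gap: 0.797
t 15.3 p [ 0.5877 -0.0065  0.1807] ang -89.68 tilt [-0.    -1.    -0.002] F [-5.  -1.   1.3] gap 0.8
shift cm at present yaw [-0.04  0.07  2.53] at target yaw [-0.04  0.07  2.53] spin 0.02
```

View pics/s4.png

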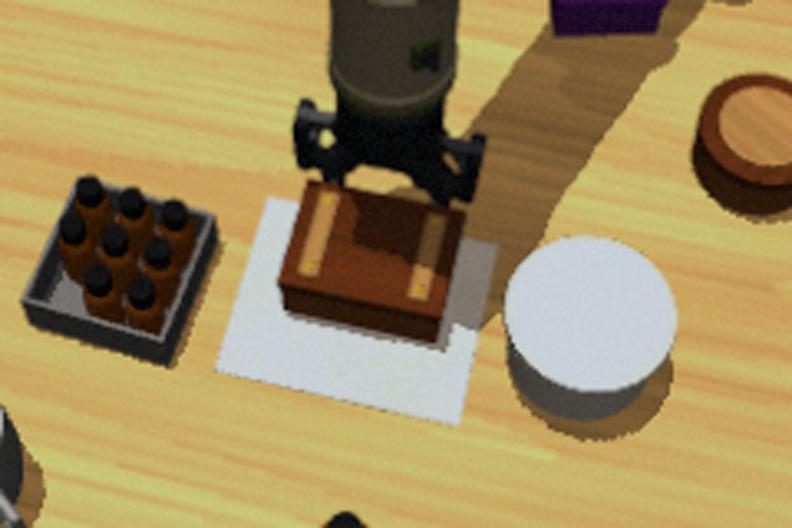

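The mould is on the card. Its far bottom edge runs about (286,310)–(440,343) and its far top edge (281,281)–(443,314). The card's far edge runs (218,372)–(460,423). I compare these in world coordinates.

Run:
```python
from h import *
f=lambda pts,z:np.round(ray("scene",np.array(pts)/3.3+[160-.35,170-.35],z)[:,:2],4).tolist()
print("bottom far z.001",f([(287,310),(440,343)],.001));print("top far z.05",f([(280,282),(443,315)],.05),"top near",f([(309,184),(465,212)],.05))
print("card far",f([(218,372),(460,423)],.001),"near-left",f([(268,198),(497,243)],.001))
```

```text
bottom far z.001 [[0.685, -0.0578], [0.6838, 0.057]]
top far z.05 [[0.6882, -0.0607], [0.6856, 0.057]] top near [[0.6047, -0.0612], [0.6002, 0.0552]]
card far [[0.7453, -0.0931], [0.7415, 0.084]] near-left [[0.5962, -0.0968], [0.5924, 0.0814]]
```

```bash
python3 -m pendant '{"fingers":[80,80,80,80,80,80,80],"linear":[[0.02,0,0.5],[0.02,0,0.5],[0.02,0,0.5],[0.02,0,0.4],[0,0,0.3],[0,0,0.2],[0,0,0]],"spin":[0,0,0,0,0,0,0]}' |tail -2
python3 go.py 0.613 -0.006 0.18 -89.7
python3 -m pendant '{"fingers":[80,80,80,80,80,80,80,80,80,80],"linear":[[0,0,-0.5],[0,0,-1],[0,0,-2],[0,0,-3],[0,0,-3],[0,-1,-3],[0,-3,-2],[0,-4,0],[0,-4,0],[0,0,0]],"spin":[0,0,0,0,0,0,0,0,0,0]}' |tail -2
python3 go.py 0.613 -0.006 0.18 -89.7
python3 - <<'E'
from h import *
o=[]
for n in("top","scene"):
    im=cams.capture(n);np.save(f"pics/{n}5.npy",im)
    o.append(cv2.resize(im[95:215,140:320] if n=="top" else im[200:320,200:380],None,fx=4.4,fy=4.4,interpolation=cv2.INTER_CUBIC)[:,:,::-1])
cv2.imwrite("pics/c5.png",cv2.resize(np.vstack(o),None,fx=600/1056,fy=600/1056))
E
```

```text
wrist_force: [-5.7, 1.1, 0.5]
finger_gap: 0.801
t 16.05 p [ 0.6117 -0.0072  0.1807] ang -89.69 tilt [-0.    -1.    -0.002] F [-5.7  1.1  0.5] gap 0.8
shift cm at present yaw [-0.12  0.07  0.13] at target yaw [-0.12  0.07  0.13] spin 0.01
wrist_force: [0.6, -0.6, -1.0]
finger_gap: 0.796
t 17.05 p [ 0.4683 -0.0085  0.3059] ang -89.72 tilt [-0.003 -1.     0.01 ] F [ 0.6 -0.6 -1. ] gap 0.8
shift cm at present yaw [-0.14 12.72 14.35] at target yaw [-0.18 12.59 14.47] spin -0.02
```

View pics/c5.png

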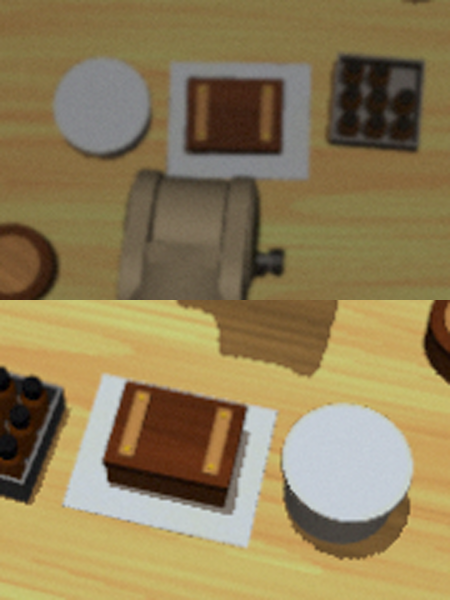

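The mould is clear of the fingers on the card. In the top view it spans about (187–283, 77–153) on the card (168–310, 62–180). I fit its edges in both views, each at the height where it bounds the outline.

```bash
cat > fit.py <<'E'
import sys
from h import *
k=sys.argv[1];C=np.array([.669,-.006])
for n in("top","scene"):
    im=np.load(f"pics/{n}{k}.npy");hsv=cv2.cvtColor(im,cv2.COLOR_RGB2HSV)
    c0=np.array(((236,143) if n=="top" else (268,263)))
    V=hsv[:,:,2].astype(int);S=hsv[:,:,1]
    m=(S>85)&(V<120);seed=(234,141) if n=="top" else (268,255)
    m=cv2.morphologyEx(m.astype(np.uint8),cv2.MORPH_CLOSE,np.ones((9,9)))
    c=blob(m,seed);r={}
    near,far=((0.,.05) if n=="top" else (.05,0.))
    for nm,i,s,z in(("x-",0,-1,near),("x+",0,1,far),("y-",1,-1,.05),("y+",1,1,0.)):
        P=ray(n,c,z)[:,:2]-C;h=(.045,.06)
        q=(abs(P[:,i]*s-h[i])<.012)&(abs(P[:,1-i])<h[1-i]-.012)
        f=np.polyfit(P[q,1-i],P[q,i],1);r[nm]=f[1]*1000;print(n,nm,q.sum(),round(f[1]*1000,1),"yaw",round(np.degrees(f[0])*(-1 if i==0 else -1),2)*(1 if i==0 else 1))
    print(n,"centre off mm",round((r["x-"]+r["x+"])/2,1),round((r["y-"]+r["y+"])/2,1),"size",round(r["x+"]-r["x-"],1),round(r["y+"]-r["y-"],1))
    w=(S<60)&(V>(100 if n=="top" else 90));w=w|(m>0);c=blob(w,seed);P=ray(n,c,.001)
    if n=="top" or 1: print("  card",rect(P))
E
python3 fit.py 5
```

```text
top x- 30 -39.4 yaw 1.41
top x+ 31 38.8 yaw 1.32
top y- 21 -53.5 yaw 2.27
top y+ 20 64.5 yaw -2.31
top centre off mm -0.3 5.5 size 78.2 117.9
  card (array([668.7,  -5.4]), array([149.3, 178.7]), 1.3)
scene x- 38 -42.9 yaw -0.03
scene x+ 39 38.7 yaw 0.13
scene y- 24 -55.9 yaw -0.79
scene y+ 23 58.0 yaw 0.42
scene centre off mm -2.1 1.0 size 81.6 113.9
  card (array([669. ,  -7.1]), array([151.3, 180.1]), 0.1)
```

The fitted sizes are short (78–82 × 114–118 mm) because the mask erodes the edges, so I refit once with mid-level thresholds.

```bash
sed -i 's/^    m=(S>85)&(V<120);/    ch=im[:,:,0].astype(int)-im[:,:,2];m=(V<97)|(ch>22) if n=="top" else (ch>30)|(V<85);yy,xx=np.mgrid[:384,:512];W=ray(n,np.c_[xx.ravel(),yy.ravel()],.001)[:,:2].reshape(384,512,2)-C;m\&=(abs(W[:,:,0])<.07)\&(abs(W[:,:,1])<.085);/; s/MORPH_CLOSE,np.ones((9,9))/MORPH_CLOSE,np.ones((5,5))/' fit.py
python3 fit.py 5 | grep -v card
python3 - <<'E'
import numpy as np
im=np.load("pics/top5.npy").astype(int);print("col234 V",im[118:172,234].max(1).tolist());print("ch",(im[118:172,234,0]-im[118:172,234,2]).tolist());print("row141",im[141,205:268].max(1).tolist())
E
```

```text
top x- 30 -42.6 yaw 1.41
top x+ 31 41.1 yaw -1.02
top y- 21 -56.3 yaw 2.07
top y+ 20 66.2 yaw 1.88
top centre off mm -0.8 5.0 size 83.8 122.4
scene x- 39 -41.4 yaw -0.1
scene x+ 39 39.0 yaw -0.32
scene y- 24 -56.4 yaw 0.01
scene y+ 23 58.1 yaw -0.93
scene centre off mm -1.2 0.8 size 80.4 114.4
col234 V [134, 133, 132, 133, 136, 132, 134, 116, 93, 70, 63, 65, 67, 70, 67, 68, 63, 67, 64, 65, 57, 57, 59, 61, 64, 58, 60, 56, 59, 58, 58, 62, 58, 63, 58, 53, 44, 34, 66, 112, 136, 136, 139, 138, 138, 141, 128, 103, 75, 72, 75, 86, 94, 93]
ch [64, 45, 15, -2, -2, -1, -2, 1, 15, 37, 44, 45, 47, 46, 48, 47, 48, 44, 48, 45, 39, 39, 37, 45, 41, 42, 41, 40, 39, 41, 40, 38, 37, 42, 41, 37, 27, 20, 9, -2, -6, -5, -6, -6, -5, -6, -3, 7, 14, 24, 22, 25, 30, 25]
row141 [131, 130, 128, 130, 129, 135, 135, 133, 128, 101, 74, 64, 73, 99, 113, 121, 119, 99, 77, 65, 61, 61, 61, 63, 64, 65, 59, 63, 55, 61, 58, 59, 56, 59, 60, 59, 59, 58, 67, 92, 111, 118, 118, 103, 81, 63, 61, 74, 110, 132, 135, 134, 131, 136, 137, 136, 136, 131, 128, 130, 133, 136, 134]
```

Both views, each compared with the card as that camera sees it, put the mould about 1 mm short in x and about 2 mm to +y, with yaw within about 1° of the card. One independent check is left, using the two bright strips on the lid as a symmetric marker in the top view.

Run:
```python
from h import *
for n,(cx,cy),b,off in(("top",(234,141),(668.7,-5.4),88),("scene",(270,255),(669.,-7.1),105)):
    im=np.load(f"pics/{n}5.npy");V=im.max(2).astype(int);ch=im[:,:,0].astype(int)-im[:,:,2]
    m=((V>off)&(ch>(35 if n=="top" else 50))).astype(np.uint8)
    k,l,st,ce=cv2.connectedComponentsWithStats(m)
    P=ray(n,ce,.051)[:,:2]*1000
    g=[(np.round(P[i]-b,1).tolist(),int(st[i,4])) for i in range(1,k) if abs(P[i]-b).max()<60 and st[i,4]>25]
    print(n,g,np.round(np.mean([a for a,_ in g],0),1))
```

```text
top [([-0.9, 42.2], 108), ([-0.3, -37.7], 110)] [-0.6  2.2]
scene [([-0.7, -37.9], 187), ([-0.4, 42.4], 199)] [-0.6  2.2]
```

Both views agree: the mould is (−0.6, +2.2) mm from the card's centre, with yaw within 0.5°. I hand it in.

```bash
python3 -c "
from cell import bot
s=bot.sense();print(s['time'],s['wrist_force']);print(bot.close_job())"
```

```text
17.15 [-1.07898786 -0.48745612 -1.03678075]
the job is handed in; nothing more can be done
None
```

The rectangular mould is on the card in the gap between tub and caddy. I handed the job in at 17.2 s of the 64 s allowed, with the gripper raised and clear.

I pushed the mould's 90 mm face left with two fingers, turning it square as it went. Then I pushed its 120 mm face forward onto the card and backed off.

**Last checks:**
- **Position:** the strips on the lid, in both the top and scene views, put the mould 0.6 mm short and 2.2 mm left of the card's centre.
- **Squareness:** the strips put its yaw within about 0.5° of square.
- **Tub and caddy:** I saw no contact with either; in the last pictures the mould lies within the card, with a gap to each.
- **Forces:** readings at the ends of moves stayed below 20 N. The highest was about 18 N at first contact of the second push, including about 12 N upward.

**Disagreements:**
- **Outline fits:** they gave the mould a size up to 10 mm short, and the top view put it 5 mm off to the left. I put this down to mask erosion and a shadow, and relied on the strips.
- **Finger position:** working from the finger position instead put the mould about 3 mm short in x.
- **Edge slopes:** single edges read 1–2° off in the low-resolution views.

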